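# Drive the locating pin home in a headlamp bracket

### The arm

A 7-joint arm with a two-finger parallel gripper is mounted at the origin on the work surface. World frame = base frame: x ahead of the robot, y to its left, z up, the work surface at z = 0. Lengths are in m, angles in degrees, forces in N, time in s.
With the tool pointing down it reaches from about 0.35 to 0.9 m from the base axis. Payload 8.1 kg.
Tool frame: the origin (TCP) lies at the very end of the fingers, on their centre line; the grasp point (between the pads) lies 19 mm behind it (bot.pinch_z is the distance from the TCP to the grasp point, in m); z points along the fingers, y is the direction in which the jaws open and shut (so a half turn about z gives the same grasp; the last joint's range is limited). The gripper opens to 85 mm and grips with 20 to 120 N. Pads are 22 mm wide; open, the fingers measure 114 mm over their backs; the gripper's body (76 mm by 85 mm) begins 54 mm behind the grasp point. The pads swing forward as they close: fully open they stand 13 mm farther back than shut.
Start: joints at [61.501, 24.895, 1.432, 90.138, -0.665, 64.973, -4.303], TCP at [0.24, -0.577, 0.231] pointing down, gripper open.
Joint ranges: [-149.89, 149.89], [-25.12, 119.58], [-72.63, 75.52], [4.76, 147.25], [-75.54, 255.54], [6.69, 114.76], [-157.13, 157.13]. Speed limits (degrees/s): [127.2, 127.2, 172.46, 172.46, 180, 180, 180].

### API

Orientations are given as [roll, pitch, yaw] about the fixed x, y, z axes, in that order (R = Rz(yaw) Ry(pitch) Rx(roll)).
In Python, from rig import bot, ik, cams gives the robot as it stands. The module is installed in compiled form; this text tells all that it offers. Calls block until the motion is done:
- bot.move_pose(position, orientation): joint-space move of the TCP to a pose.
- bot.line_to(position, rotation=None, v=0.15, contact_N=None): straight line of the TCP; rotation=None keeps the orientation; v is the mean speed in m/s. With contact_N (N) it stops when the force on the tool has changed by that much, and returns True; else False.
- bot.movej(angles): joint-space move.
- bot.move_gripper(opening): finger opening in m; the grip force is fixed at half the most; returns when the fingers have stopped.
- bot.wait(seconds).
- ik(position, orientation): joint angles nearest the present ones, or None.
- cams.grab_frame(name): name is "scene" or "top"; returns (picture, depth): 480x640x3 uint8, red, green, blue; 480x640 float32, m along the optical axis (not along the pixel's ray), 0 where there is no reading.
- cams.calibration(name): a dict with "mtx" (3x3 intrinsics, pixels), "xyz" and "attitude" of the camera in the world. Camera axes: x right, y down, z forward; pixel columns grow to the right and rows downward; lengths in m; the calibration is good to about 2 mm. A picture is of the moment at which its call begins. calibration takes no time and is no camera call.
A pose or a line that the arm cannot do raises bot.IKError and nothing moves.
- bot.job_done(): hands the job in, once; it reports no verdict.
Readings, each from a call of its own:
- bot.read_t(): time.
- bot.read_joint_positions(): joint angles.
- bot.read_joint_velocities(): joint speeds.
- bot.read_joint_torque(): joint torques, N m.
- bot.read_eef_pos(): TCP position.
- bot.read_ee_rot(): TCP orientation.
- bot.read_ft_force(): force on the tool from outside, world axes, zero at the start.
- bot.read_moment(): the same for the moment, N m.
- bot.read_gripper_width(): finger opening in m.
Only numpy, scipy, OpenCV 4.12 (cv2) and the standard library are available. Lean on these libraries where they do the work, as an engineer would, in place of code of your own. Each camera call takes 0.05 s, during which the arm holds its last target.

### The job

Pick up the black rubber mallet by its wooden handle and knock the brass-headed spring pin of the silver bracket fully home with one or more brisk downward blows of the mallet, not with the gripper. Leave the pin of the black bracket as it is, and set the mallet back down on the bench and let go of it.

Things in the scene. Friction and masses are not known exactly. Their poses are not given: they have to be found in the camera images.
- mallet_grip (a point): Grip centre of the rubber mallet's wooden handle (24 mm wide along y, 28 high; x from the head to 75 mm behind, -x). z up. It stands on one face of its head: a black upright cylinder, 50 mm across, 76 mm tall, axis 65 mm along +x from here, striking face 38 mm below here. 0.34 kg. Not the steel hammer lying elsewhere.
- pin (a joint): Travel of the silver bracket's spring pin in m: it grows as the pin goes down; 0 is fully up, 0.018 is the stop (fully home, its head resting on the boss). At the start it is 0 to 0.004. It slides straight down against about 6 to 8 N and stays where it is left.
- pin_top (a point): Centre of the top of the pin of the silver (aluminium) bracket with the clear lens: brass head 20 mm across, 6 mm thick; moves with the pin. 56 mm above the bench when home. It stands on a round boss 34 mm across, 50 mm high; the lens lies 60 mm along +x. The bracket (150 x 90 mm) is fixed and nowhere higher than the boss, so the handle may pass over it in any direction.
- spare_pin_top (a point): Centre of the top of the pin of the black plastic bracket: same shape and size as the silver one, with an amber lens. This pin must not be pushed down.
Things that resemble listed ones, but are neither listed nor needed, are in the scene too. Leave any red look-alike of the part that bears pin alone.

How it is judged (in metres and radians):
On the way, in this order (a step that is already met when the one before it is completed fails the run):
1. the mallet is lifted off the bench, the pin not yet driven (height (world z) of mallet_grip above 0.09 m and value of joint pin below 0.008 m), for 0.1 s.
2. the mallet strikes the pin of the silver bracket: they touch while the pin goes down faster than 0.03 m/s (contact force between mallet and pin above 1 N and velocity of joint pin above 0.03 m/s).
At the end, for the whole second after the job is handed in: The silver bracket's pin is home (at most 3.5 mm short of its stop), the black bracket's pin is within 5 mm of where it was, and the mallet lies or stands on the bench at rest, its grip point lower than 55 mm (value of joint pin above 0.0145 m and height (world z) of mallet_grip below 0.055 m and linear speed of mallet below 0.03 m/s and distance of spare_pin_top from where it was at the start of the episode below 0.005 m); the robot touches nothing.
It fails at once if the gripper or arm pushes the silver bracket's pin (contact force between any of the fingers, the arm and pin above 2 N).
It fails at once if the black bracket's pin is pushed down by more than 5 mm (distance of spare_pin_top from where it was at the start of the episode above 0.005 m).
It also fails if it takes over 40 s, if anything falls off the work surface, if the arm or the gripper's body presses on something with over 40 N, if the wrist force passes 120 N, or if a joint passes its speed limit or range.

## Working session

There is one attempt and no reset: what is moved stays moved. The work goes in short steps, each a Python script; the robot and the scene stay as the last script left them, time stands still between calls to the robot, and variables do not carry over. Pictures are saved under pics/ and viewed, and the job is handed in when it is done.

```bash
mkdir -p pics; cat > h.py <<'E'
import numpy as np, cv2
from scipy.spatial.transform import Rotation as R
from rig import bot, ik, cams
def snap(n,f):
    im,d=cams.grab_frame(n); cv2.imwrite(f'pics/{f}.png',im[:,:,::-1]); np.save(f'pics/{f}.npy',d); return im,d
def cloud(n,d):
    c=cams.calibration(n);K=np.array(c['mtx']);a=np.array(c['attitude'],float)
    Rm=a if a.shape==(3,3) else R.from_euler('xyz',a,degrees=True).as_matrix()
    v,u=np.mgrid[0:480,0:640]
    P=np.stack([(u-K[0,2])/K[0,0]*d,(v-K[1,2])/K[1,1]*d,d],-1)
    return P@Rm.T+np.array(c['xyz'])
E
python3 - <<'E'
from h import *
for n in('top','scene'):
    im,d=snap(n,n+'0'); print(cams.calibration(n)); P=cloud(n,d); print(P[240,320],P[400,320],(d>0).mean())
E
```

```text
{'mtx': array([[584.42940757,   0.        , 318.26269873],
       [  0.        , 584.42940757, 238.10864685],
       [  0.        ,   0.        ,   1.        ]]), 'xyz': array([ 0.40626276, -0.09421731,  1.3090459 ]), 'attitude': array([-176.10814886,    0.81195614,  -91.39679949])}
[ 0.4914446  -0.08163015 -0.00069561] [ 1.38172456e-01 -7.29519168e-02 -5.95633467e-05] 0.996015625
{'mtx': array([[483.66263291,   0.        , 318.27175474],
       [  0.        , 483.66263291, 237.0327315 ],
       [  0.        ,   0.        ,   1.        ]]), 'xyz': array([ 0.93962552, -0.58742776,  0.9730706 ]), 'attitude': array([-142.27557568,    0.63792532,   42.02553724])}
[ 4.37075090e-01 -3.94404516e-02 -3.40060250e-04] [ 0.70832294 -0.34175541 -0.00091079] 0.995888671875
```

View pics/top0.png

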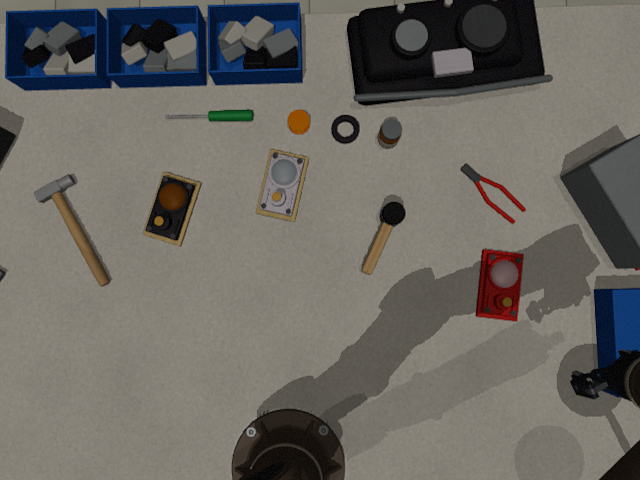

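View pics/scene0.png

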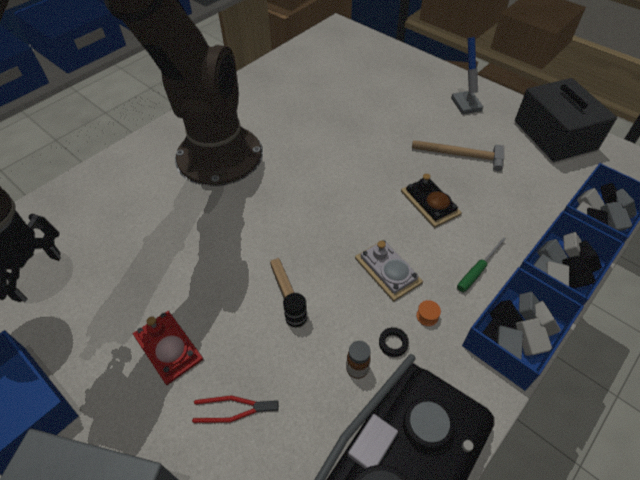

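The top view shows the mallet's head at about (392,214) and its handle end at (368,272). The silver bracket's pin is at (277,197), the black one's at (158,221), and the red look-alike at right. Next I measure these.

```bash
python3 - <<'E'
from h import *
for n in('top','scene'):
    P=cloud(n,np.load(f'pics/{n}0.npy')); im=cv2.imread(f'pics/{n}0.png')
    b=dict(top=dict(m=(355,195,412,280),p=(262,182,292,212)),scene=dict(m=(265,250,315,332),p=(366,232,394,262)))[n]
    def box(k):
        x0,y0,x1,y1=b[k]; return P[y0:y1,x0:x1].reshape(-1,3),im[y0:y1,x0:x1].reshape(-1,3)
    q,c=box('m')
    h=q[q[:,2]>.066]; ctr=h[:,:2].mean(0); e=(h.min(0)+h.max(0))/2
    hd=q[(q[:,2]>.043)&(q[:,2]<.06)&(np.linalg.norm(q[:,:2]-ctr,axis=1)>.035)]
    mu=hd.mean(0); w,V=np.linalg.eigh(np.cov(hd[:,:2].T)); ax=V[:,1]; ax=ax*np.sign(ax@(ctr-mu[:2]))
    t=(hd[:,:2]-ctr)@ax
    print(n,'head',ctr,e,len(h),np.median(h[:,2]),'handle',mu,np.median(hd[:,2]),'yaw',np.degrees(np.arctan2(ax[1],ax[0])),np.degrees(np.arctan2(*(ctr-mu[:2])[::-1])),t.min(),t.max(), 'lat',ctr@[-ax[1],ax[0]]-mu[:2]@[-ax[1],ax[0]])
    q,c=box('p'); 
    s=q[q[:,2]>.061]; print('pin',s.mean(0),(s.min(0)+s.max(0))/2,len(s),np.median(s[:,2]),s.max(0)-s.min(0))
    s=q[(q[:,2]>.045)&(q[:,2]<.055)];print('boss',s.mean(0),(s.min(0)+s.max(0))/2,np.ptp(s,0))
E
python3 -c "
import cv2
a=cv2.imread('pics/top0.png')[170:290,250:420];cv2.imwrite('pics/c.png',cv2.resize(a,None,fx=4,fy=4))"
```

```text
top head [ 0.53493548 -0.23443683] [ 0.48525128 -0.17925814  0.68785425] 450 0.07551381040246141 handle [ 0.45857975 -0.20029293  0.05125154] 0.05124364070883369 yaw -26.34991155456287 -24.092702181317968 -0.1326047098699154 -0.03173092914388505 lat 0.0032942902847231947
pin [0.57286562 0.00312786 0.13643282] [ 0.49959506 -0.03811267  0.68625285] 74 0.06980865405104864 [0.18666461 0.11220927 1.24558611]
boss [0.58052955 0.00738828 0.04955835] [0.59149152 0.00781956 0.04999843] [0.05091323 0.03346387 0.0098757 ]
scene head [ 0.56185436 -0.2556081 ] [ 0.72988459 -0.40226349  0.5195454 ] 408 0.07416121783025009 handle [ 0.46766394 -0.20398448  0.04997869] 0.05022701492855319 yaw -26.246167415421993 -28.726143076193384 -0.15983306352054744 -0.0564198669893625 lat -0.0046476397043629936
pin [ 0.62214463 -0.05043945  0.15570499] [ 0.75849508 -0.2849448   0.51722606] 62 0.06865322634105298 [0.36226088 0.60496592 0.91168909]
boss [0.59033698 0.00388792 0.04855498] [0.58783939 0.00836162 0.04922965] [0.03370822 0.03329173 0.0081381 ]
```

View pics/c.png

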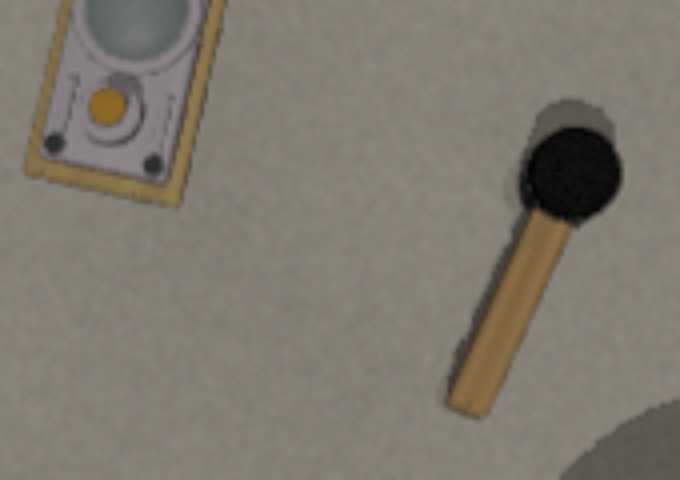

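```bash
cat > m.py <<'E'
from h import *
def meas(n,f,m,p):
    P=cloud(n,np.load(f'pics/{f}.npy'))
    cut=lambda b:(lambda q:q[(q[:,2]<.085)&(q[:,2]>-.01)])(P[b[1]:b[3],b[0]:b[2]].reshape(-1,3))
    if m:
        q=cut(m);h=q[q[:,2]>.069]; (cx,cy),r=cv2.minEnclosingCircle(h[:,:2].astype(np.float32)*1000); ctr=np.median(h[:,:2],0)
        hd=q[(q[:,2]>.043)&(q[:,2]<.06)&(np.linalg.norm(q[:,:2]-ctr,axis=1)>.04)]
        mu=hd.mean(0); w,V=np.linalg.eigh(np.cov(hd[:,:2].T)); ax=V[:,1]; ax=ax*np.sign(ax@(ctr-mu[:2]));t=(hd[:,:2]-ctr)@ax
        print(n,'head',h.mean(0),cx,cy,r,'handle',mu,'yaw',np.degrees(np.arctan2(ax[1],ax[0])),'t',t.min(),t.max(),'lat',np.cross(ax,ctr-mu[:2]))
    q=cut(p)
    s=q[q[:,2]>.061]; print('pin',s.mean(0),np.median(s,0),np.ptp(s,0),len(s))
    s=q[(q[:,2]>.046)&(q[:,2]<.054)];print('boss',s.mean(0),(s.min(0)+s.max(0))/2,np.ptp(s,0))
E
python3 - 2>/dev/null <<'E'
from m import *
meas('top','top0',(355,195,412,280),(262,182,292,212))
meas('scene','scene0',(265,250,315,332),(366,232,394,262))
E
```

```text
top head [ 0.53974262 -0.23976901  0.07534092] 540.2891845703125 -239.89793395996094 25.366151809692383 handle [ 0.45947008 -0.20065979  0.05128061] yaw -26.11476003167061 t -0.13929808417875325 -0.03845267568644381 lat 2.176695159485098e-06
pin [0.58238579 0.00869044 0.06942636] [0.5816902  0.00922239 0.06974575] [0.01993723 0.01881885 0.01258036] 70
boss [0.58080513 0.00730997 0.04965955] [0.59149152 0.00781319 0.0499297 ] [0.05091323 0.03345112 0.00777957]
scene head [ 0.54681142 -0.2426368   0.07408801] 545.274658203125 -241.63954162597656 25.36540412902832 handle [ 0.46701226 -0.20360639  0.04994536] yaw -26.058339205823007 t -0.14083219425187954 -0.039941679341049016 lat 0.00015442243198658667
pin [0.58812882 0.00709501 0.0681301 ] [0.58790278 0.0064983  0.06857727] [0.02021804 0.01933753 0.01114159] 56
boss [0.59071876 0.00400259 0.04891333] [0.58831807 0.00836162 0.04972419] [0.03275087 0.03329173 0.00714904]
```

```bash
python3 - <<'E'
from h import *
print(bot.read_ee_rot(),bot.read_t())
y=-26.1; ax=np.array([np.cos(np.radians(y)),np.sin(np.radians(y))])
g=np.array([.5425,-.241])-.050*ax
best=None
for yy in (y,y+180):
    j=ik([*g,.16],[180,0,yy]); print(yy,j)
    k=ik([g[0]+.042,g[1]+.249,.16],[180,0,yy]); print(k)
E
```

```text
[-1.79917278e+02  7.73488202e-03  2.26156779e+01] 0.1
-26.1 [ 16.9974463   21.55133227   1.48731946 106.75351689  -0.69608038
  51.70380278 -97.28777971]
[   2.44561317   22.29590192  -14.91828753  106.13166287    7.07498582
   52.46539262 -131.82606595]
153.9 [ 42.46024943  25.36561119 -32.92453588 104.60238937  16.54628148
  54.84595009  66.32094982]
[ 23.38804688  28.03256148 -44.47556012 104.43303943  23.11915955
  56.99090953  33.28051882]
```

```bash
python3 - <<'E'
from h import *
y=-26.1; ax=np.array([np.cos(np.radians(y)),np.sin(np.radians(y))])
g=np.array([.5425,-.241])-.050*ax
bot.move_gripper(.07)
bot.move_pose([*g,.15],[180,0,y])
print(bot.line_to([*g,.017],v=.12,contact_N=15), bot.read_eef_pos())
bot.move_gripper(0)
print('w',bot.read_gripper_width(),bot.read_ft_force())
p=bot.read_eef_pos()
bot.line_to([p[0],p[1],.14],v=.15); 
print(bot.read_gripper_width(),bot.read_ft_force(),bot.read_moment(),bot.read_eef_pos(),bot.read_t())
E
```

```text
False [ 0.49809997 -0.2192442   0.01763077]
w 0.023124244842170863 [-0.8636032   1.60010364  5.5866682 ]
0.023307305758673798 [-0.29534088 -0.25022496 -2.41907905] [0.0516032  0.07312064 0.0110896 ] [ 0.49708309 -0.21870919  0.13899956] 4.7583
```

```bash
python3 - <<'E'
from h import *
bot.line_to([.4981+.0425,-.2192+.249,.145],v=.25); bot.wait(.3)
print(bot.read_eef_pos(),bot.read_ee_rot(),bot.read_t())
for n in('top','scene'): snap(n,n+'1')
E
```

```text
[0.54054173 0.02893066 0.14501654] [ 1.79991149e+02 -3.97936966e-03 -2.61794766e+01] 6.2167
```

View pics/top1.png

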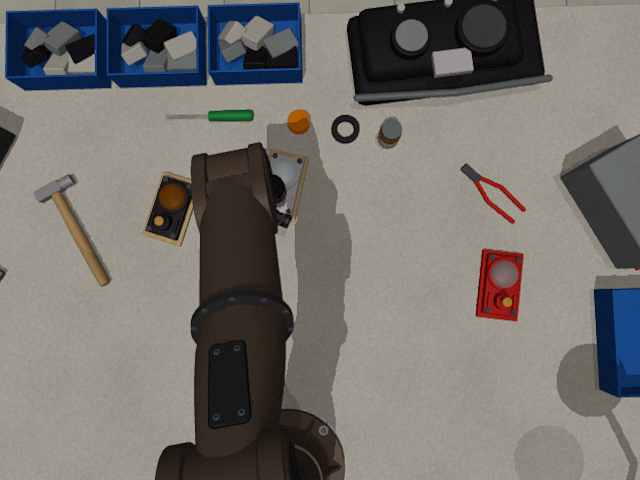

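View pics/scene1.png

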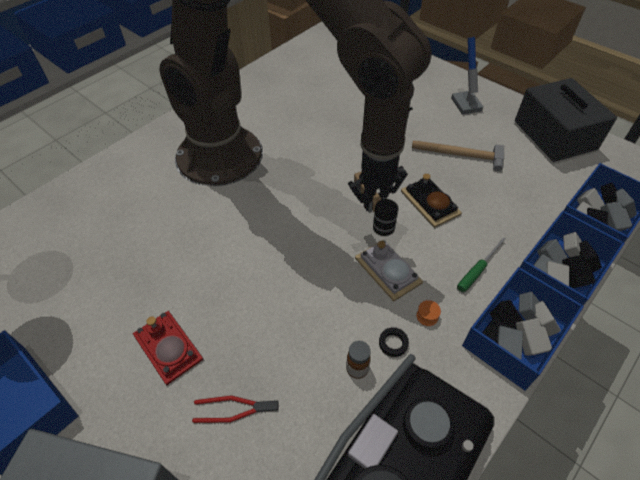

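The scene view shows the mallet head at (385,217), just above the silver pin at (380,245). I'll measure the head's offset from the pin.

```bash
python3 - <<'E'
from h import *
P=cloud('scene',np.load('pics/scene1.npy'))
q=P[190:238,362:405].reshape(-1,3); s=q[(q[:,2]>.18)&(q[:,2]<.23)]
print(np.histogram(q[:,2],bins=np.arange(.1,.24,.005)))
s=q[(q[:,2]>.193)&(q[:,2]<.215)]; d=np.linalg.norm(s[:,:2]-np.median(s[:,:2],0),axis=1); s=s[d<.035]
print(np.median(s,0),s.mean(0),np.ptp(s,0),cv2.minEnclosingCircle(s[:,:2].astype(np.float32)*1000))
A=np.c_[s[:,:2],np.ones(len(s))];print('tilt',np.linalg.lstsq(A,s[:,2],rcond=None)[0])
# cylinder side
s=q[(q[:,2]>.13)&(q[:,2]<.19)]; from scipy.optimize import least_squares
f=lambda p:np.hypot(s[:,0]-p[0],s[:,1]-p[1])-.025
r=least_squares(f,[.588,.01],loss='soft_l1',f_scale=.002);print('cyl',r.x,np.median(abs(r.fun)),len(s))
E
python3 -c "
import cv2
a=cv2.imread('pics/scene1.png')[160:310,330:450];cv2.imwrite('pics/c1.png',cv2.resize(a,None,fx=4,fy=4))"
```

```text
(array([  0,   0,   0,   0,   0,   7,  29,  29,  29,  37,  45,  47,  56,
        56,  51, 107,  65,  65,  87, 145, 288,  22,  31,   9,  11,   6,
         0]), array([0.1  , 0.105, 0.11 , 0.115, 0.12 , 0.125, 0.13 , 0.135, 0.14 ,
       0.145, 0.15 , 0.155, 0.16 , 0.165, 0.17 , 0.175, 0.18 , 0.185,
       0.19 , 0.195, 0.2  , 0.205, 0.21 , 0.215, 0.22 , 0.225, 0.23 ,
       0.235]))
[0.5888404  0.00362047 0.20150803] [0.58756698 0.00367835 0.20125915] [0.0676105  0.05571567 0.02182119] ((579.8377685546875, 5.224938869476318), 33.889408111572266)
tilt [-0.08158245  0.09413958  0.24884802]
cyl [0.5823135  0.00702749] 0.00443284057804196 616
```

View pics/c1.png

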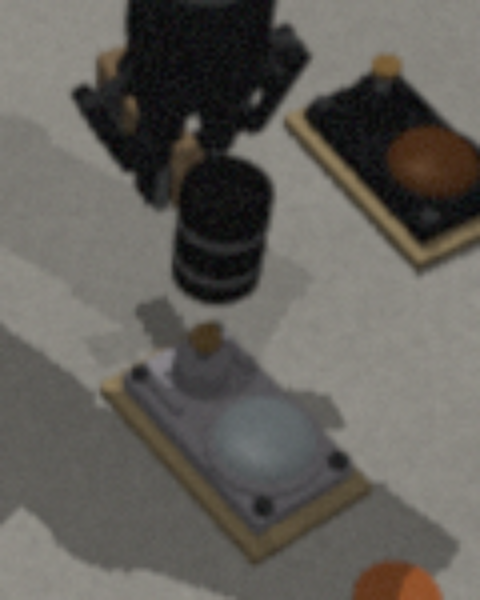

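```bash
python3 - <<'E'
from h import *
p=bot.read_eef_pos()
print(bot.line_to([.5405,.0305,.072],v=.22,contact_N=35),bot.read_eef_pos(),bot.read_ft_force(),bot.read_t())
bot.line_to([.5405,.0305,.15],v=.15)
print(bot.read_ft_force(),bot.read_moment())
# move aside toward the mallet spot to see
bot.line_to([.498,-.2192,.15],v=.3); bot.wait(.2)
print(bot.read_t())
for n in('top','scene'): snap(n,n+'2')
from m import meas
meas('top','top2',None,(262,182,292,212))
meas('scene','scene2',None,(366,232,394,262))
for n,b in(('top',(262,182,292,212)),('scene',(366,232,394,262))):
    P=cloud(n,np.load(f'pics/{n}2.npy'));z=P[b[1]:b[3],b[0]:b[2],2].ravel();z=z[(z>.04)&(z<.08)];print(np.histogram(z,bins=np.arange(.04,.08,.002))[0])
E
```

```text
False [0.54027151 0.03056652 0.07152075] [ 0.37155067 -0.51193847 -3.62052798] 6.8
[-0.24203356  0.43822275 -3.28668864] [ 0.03602077  0.11185167 -0.08142133]
8.6583m.py:11: RuntimeWarning: Mean of empty slice.
  s=q[q[:,2]>.061]; print('pin',s.mean(0),np.median(s,0),np.ptp(s,0),len(s))
  ret = um.true_divide(
  return _methods._mean(a, axis=axis, dtype=dtype,
Traceback (most recent call last):
  File "m.py", line 11, in meas
    s=q[q[:,2]>.061]; print('pin',s.mean(0),np.median(s,0),np.ptp(s,0),len(s))
                                                           ~~~~~~^^^^^
ValueError: zero-size array to reduction operation maximum which has no identity
```

View pics/scene2.png

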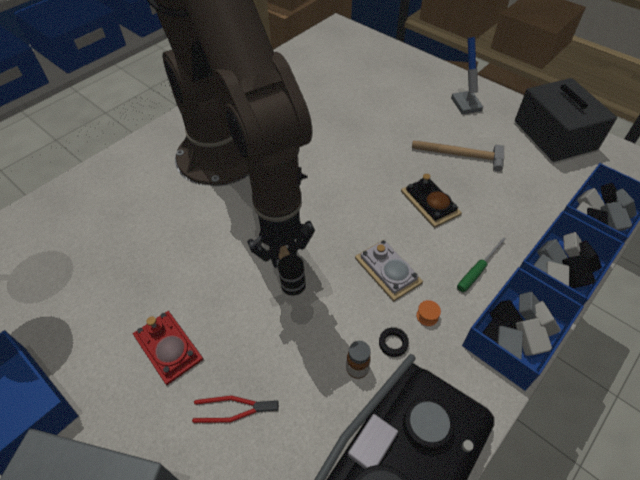

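The mallet is still in the gripper and the pin at (381,247) looks driven. Now I check its height.

```bash
python3 - <<'E'
from h import *
for n,b in(('top',(262,182,292,212)),('scene',(366,232,394,262))):
  im=cv2.imread(f'pics/{n}0.png').astype(int)
  for k in '02':
    im=cv2.imread(f'pics/{n}{k}.png').astype(int)
    P=cloud(n,np.load(f'pics/{n}{k}.npy'));
    q=P[b[1]:b[3],b[0]:b[2]].reshape(-1,3);c=im[b[1]:b[3],b[0]:b[2]].reshape(-1,3)
    z=q[:,2];print(n,k,np.histogram(z,bins=np.arange(.04,.08,.002))[0])
    s=q[(c[:,2]-c[:,0]>50)&(z>.03)&(z<.1)];print(len(s),np.median(s,0),np.percentile(s[:,2],[10,90]))
E
python3 -c "
import cv2
a=cv2.imread('pics/scene2.png')[160:310,330:450];cv2.imwrite('pics/c2.png',cv2.resize(a,None,fx=4,fy=4))"
```

```text
top 0 [ 9 12 12 25 33 27 15  3  1  0  0  3  5  9 22 21  9  0  1]
64 [0.58354004 0.00927    0.06980865] [0.06610671 0.07252293]
top 2 [ 8  9  9 31 38 24 31 21 18 11  1  0  0  0  0  0  0  0  0]
60 [0.58297625 0.00840219 0.05584495] [0.05313278 0.05911754]
scene 0 [10  9 14 33 36 15  6  1  1  0  1  1  6 13 25  9  1  0  0]
34 [0.58613061 0.00890444 0.06878559] [0.06626629 0.07050743]
scene 2 [11  5 14 25 37 17 18 18 11  0  0  0  0  0  0  0  0  0  0]
34 [0.5865351  0.00703473 0.05446237] [0.05245446 0.0566753 ]
```

View pics/c2.png

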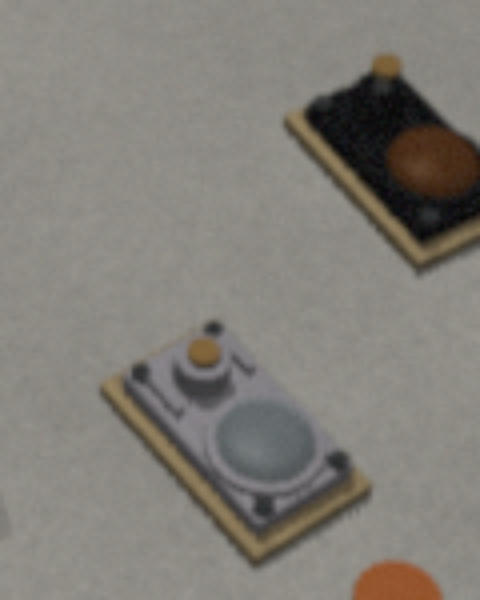

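The pin head's top is now at about 0.056 m, down roughly 14 mm, so it is home. Next I set the mallet down.

```bash
python3 - <<'E'
from h import *
bot.line_to([.498,-.2192,.04],v=.15)
print(bot.line_to([.498,-.2192,.0165],v=.03,contact_N=5),bot.read_eef_pos(),bot.read_ft_force())
bot.move_gripper(.07); bot.wait(.3)
p=bot.read_eef_pos(); bot.line_to([p[0],p[1],.17],v=.12)
bot.line_to([.36,-.35,.25],v=.25); bot.wait(.3)
print(bot.read_gripper_width(),bot.read_ft_force(),bot.read_t())
for n in('top','scene'): snap(n,n+'3')
P=cloud('top',np.load('pics/top3.npy'));b=(262,182,292,212)
im=cv2.imread('pics/top3.png').astype(int);q=P[182:212,262:292].reshape(-1,3);c=im[182:212,262:292].reshape(-1,3)
s=q[(c[:,2]-c[:,0]>50)&(q[:,2]>.03)];print(np.median(s,0))
for k in '03':
    P=cloud('top',np.load(f'pics/top{k}.npy'));q=P[210:235,147:172].reshape(-1,3);s=q[(q[:,2]>.061)&(q[:,2]<.09)];print('spare',len(s),np.median(s,0))
P=cloud('top',np.load('pics/top3.npy'))[185:290,340:425].reshape(-1,3)
for lo,hi in((.04,.06),(.066,.085)):
    s=P[(P[:,2]>lo)&(P[:,2]<hi)];print(len(s),np.median(s,0))
E
```

```text
False [ 0.49809276 -0.21926069  0.01660158] [ 0.74562691  0.72733463 -3.08237266]
0.07034761414444822 [ 1.13001951  0.28514817 -0.05344426] 14.0917
[0.58320537 0.00854678 0.05579066]
spare 69 [0.5361123  0.26036843 0.07184736]
spare 69 [0.53610729 0.26062389 0.07190554]
623 [ 0.46998112 -0.20689845  0.05123953]
435 [ 0.54147314 -0.24152373  0.07526574]
```

View pics/scene3.png

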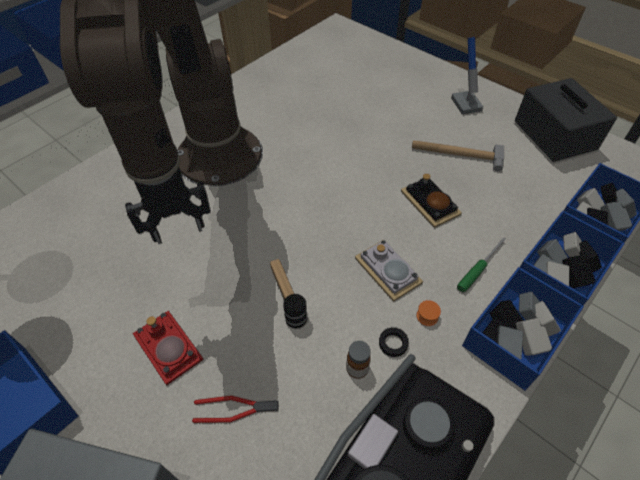

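The mallet stands on its head at (295,310), released. The silver pin at (381,247) is down, and the black bracket's pin is unchanged.

```bash
python3 -c "
from rig import bot
bot.job_done(); print(bot.read_t())"
```

```text
the job is handed in; nothing more can be done
the job is handed in; nothing more can be done
```

I gripped the mallet by its handle, lifted it, and drove the silver bracket's pin home with one downward blow at a mean 0.22 m/s. Then I stood the mallet back at its original spot, let go and moved the arm clear. I handed the job in after about 14 s; no verdict was reported.

**Last checks:**
- **Silver pin:** its top is at 55.8 mm in the top camera, against 56 mm when home. It started at about 70 mm.
- **Black bracket's pin:** unchanged, with its top at 71.8 mm before and 71.9 mm after.
- **Mallet:** it stands on its head with the top of the handle at 51 mm, as at the start, so the grip point is at about 38 mm.

**What disagreed or was not confirmed:**
- **Camera offset:** the two cameras differed by about 5–6 mm in x. I therefore used the mallet-to-pin offset, on which they agreed.
- **Contact stops:** they did not trigger on the blow or on setting the mallet down. The results were confirmed only by the pictures and depth readings.
- **Pin speed:** the pin's speed during the blow was not measured directly.

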